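Shut the hardening oven and show the test coupon label up

TASK

First push the little oven's blue door shut until its ball catch snaps and keeps it shut. Then take the test coupon - the metal plate with one corner notched out - from its stand, holding it by the plain end so that the frosted end beside the notch stays uncovered, and show it over the green reading pad: label about 20 cm above the middle of the pad, the plate level along its length and tipped over so that the label face looks up (45 degrees or flatter, not sideways). Finish while still holding it there and keeping still; do not put it down or let go, and leave the un-notched blank and everything else on the bench where it is.

Things in the scene. Friction and masses are not known exactly. Their poses are not given: they have to be found in the camera images.
- oven: Grey bench-top hardening oven, fixed, 260 deep x 300 wide x 225 mm high. Origin: centre of its underside. Its front (local -x, the door side) looks roughly to the robot. A steel sill 34 mm high and 30 mm deep runs along the front below the door; a sprung ball in it is the catch.
- door (a joint): Angle of the blue oven door, rad: 0 = shut, grows as it swings open towards the robot (at most 1.5). Vertical hinge on the right side seen from the robot. It stays where it is left. From 0.07 rad down a nib under the door rides over the ball catch (about 5 N at door_push), crests at 0.03 rad and snaps to 0, where it is kept; not caught, it stays ajar.
- door_hinge (a point): Point on the hinge axis, in the door's inner face, 195 mm above the bench. Axes turn with the door: -x is the normal of the outer face, which is pushed (it lies at x = -20 mm); y runs from the hinge to the free edge (door 250 mm wide, 20 mm thick, from 50 to 215 mm above the bench).
- door_push (a point): Good point to push: on the flat outer face, 150 mm from the hinge, 195 mm above the bench, 20 mm below the door's top edge; axes as door_hinge. A vertical bar handle stands 36 mm out from the face, 225 mm from the hinge, 100 to 170 mm above the bench. The oven roof is 225 mm above the bench.
- stand_a: Black slotted stand on a round steel foot (124 mm across), fixed, holding the coupon upright. Origin: centre of its underside; x runs along the slot. Slot 104 x 10 mm, its floor 20 mm above the bench, block top 32 mm above the bench (block 114 x 40 mm). It may be turned any way.
- stand_b: The same kind of stand, holding the blank.
- coupon: Loose metal plate 100 x 8 x 46 mm, 0.2 kg, on its long edge in stand_a. Origin: middle of the lower edge. x: along the length to the FROSTED end (x = +50); y: normal of the LABEL face (faces at +-4); z: up (top edge 46). A 16 x 14 mm notch is cut from the top corner of the frosted end. Frosting: +y face only, x 14 to 50; x below 14 is the plain end. Facing the label, the notch is upper left.
- label (a point): Middle of the yellow label (28 x 24 mm) on the coupon: at coupon x = +32, y = +4, z = +19 mm; axes as the coupon (y = out of the label).
- blank: Loose plate of the same size and metal without notch, frosting or label, standing in stand_b; leave it alone.
- pad: Green reading pad with a white frame, 130 x 130 x 4 mm, fixed flat on the bench. Origin: centre of its underside.
- hammer: Hammer lying at the back of the bench; leave alone. About 300 mm long.
- brush: Wooden wire brush with a bow handle, 130 x 60 x 75 mm, at the back; leave alone.
- jar: Jar with a red lid, 64 mm across, 90 mm high, back right; leave alone.
- shoe: Dark horseshoe, about 130 x 130 x 10 mm, lying flat on the right; leave alone.
- mug: Blue mug, 80 mm across, 95 mm high, on the left; leave alone.

How it is judged:
By the outcome, as a careful person would: the job done as asked, in the order asked, and still so for the second after the job is handed in, while the arm keeps its last pose, push and grip.
It also fails if it takes over 58 s, if anything falls off the work surface, if the arm or the gripper's body presses on something with over 40 N, if the wrist force passes 120 N, or if a joint passes its speed limit or range.

ROBOT

A 6-joint arm with a two-finger parallel gripper is mounted at the origin on the work surface. World frame = base frame: x ahead of the robot, y to its left, z up, the work surface at z = 0. Lengths are in m, angles in rad, forces in N, time in s.
With the tool pointing down it reaches from about 0.275 to 0.85 m from the base axis. Payload 5.2 kg.
Tool frame: the origin (TCP) lies midway between the tips of the shut fingers; the grasp point (between the pads) lies ctrl.grip_point_offset behind it (ctrl.grip_point_offset is the distance from the TCP to the grasp point, in m); z points along the fingers, y is the line along which they close (so a half turn about z gives the same grasp; the last joint's range is limited). The gripper opens to 85 mm and grips with 20 to 120 N. Pads are 22 mm wide; open, the fingers measure 114 mm over their backs; the gripper's body (76 mm by 85 mm) begins 54 mm behind the grasp point. The pads swing forward as they close: fully open they stand 13 mm farther back than shut.
Start: joints at [0.939, 0.259, 1.535, -0, 1.348, -0.203], TCP at [0.229, 0.5, 0.231] pointing down, gripper open.
Joint ranges: [-3.14, 3.14], [-0.91, 2.08], [0.19, 2.58], [-1.22, 4.36], [0.22, 2.71], [-3.12, 3.12]. Speed limits (rad/s): [2.57, 2.57, 3.14, 3.14, 3.14, 3.14].

INTERFACE

Orientations are given as a rotation vector (axis times angle).
In Python, from cell import ctrl gives the robot as it stands. The module is installed in compiled form; this text tells all that it offers. Calls block until the motion is done:
- ctrl.reach(position, orientation): joint-space move of the TCP to a pose.
- ctrl.move_straight(position, attitude=None, velocity=0.15, threshold=None): straight line of the TCP; attitude=None keeps the orientation; velocity is the mean speed in m/s. With threshold (N) it stops when the force on the tool has changed by that much, and returns True; else False.
- ctrl.goto_joints(angles): joint-space move.
- ctrl.command_gripper(opening, grasp_force=None): opening from 0.0 (shut) to 1.0 (fully open); grasp_force is the grip in N (None keeps the last); returns when the fingers have stopped.
- ctrl.hold(seconds).
- ctrl.inverse_kinematics(position, orientation): joint angles nearest the present ones, or None.
- ctrl.camera(name): name is "scene" or "top" or "wrist"; returns the picture (400x640x3 uint8, red, green, blue); there is no depth.
- ctrl.camera_model(name): a dict with "vfov" (degrees; the focal length in pixels is half the picture's height over the tangent of half this angle, whatever the lens; pixels are square), "cx", "cy" (the principal point, pixels), "distortion" ([k1, k2, p1, p2, k3] as OpenCV has them; the pictures are not rectified), "R" (3x3) and "t" (3): a world point X has camera coordinates R X + t; the wrist camera has in their place "mount" (4x4, takes a point from camera to tool coordinates, whose origin is the TCP and whose axes are the flange's). Camera axes: x right, y down, z forward; pixel columns grow to the right and rows downward; lengths in m; the calibration is good to about 2 mm. A picture is of the moment at which its call begins: read the wrist's pose just before it. camera_model takes no time and is no camera call.
A pose or a line that the arm cannot do raises ctrl.Unreachable and nothing moves.
- ctrl.job_done(): hands the job in; it is judged then, once.
Trained networks look in the newest picture that a camera, given by its name, has taken for a name from the list of things; names that differ only in an ending like _2 or _b are one class to them, and where a whole thing is asked for, a point or a joint stands for the part that bears it (a point fixed in the world has none). Each returns a list of dicts, best first, with "p" (0 to 1); they miss things now and then, are a little off and sometimes report something else, mostly with a low value. They report only what shows in the picture. A call takes as long as a camera call.
- ctrl.masks_of(camera, name): "mask" (400x640 bool, what is visible of it) and "box" ([left, top, right, bottom] in pixels, round what is visible of it).
Readings, each from a call of its own:
- ctrl.read_time_s(): time.
- ctrl.read_qpos(): joint angles.
- ctrl.read_qvel(): joint speeds.
- ctrl.read_joint_torque(): joint torques, N m.
- ctrl.read_eef_pos(): TCP position.
- ctrl.read_ee_rot(): TCP orientation.
- ctrl.read_wrist_force(): force on the tool from outside, world axes, zero at the start.
- ctrl.read_ft_torque(): the same for the moment, N m.
- ctrl.read_opening(): opening from 0.0 (shut) to 1.0 (fully open).
- ctrl.read_grasp_force(): force on a finger pad.
Only numpy, scipy, OpenCV 4.12 (cv2) and the standard library are available. Lean on these libraries where they do the work, as an engineer would, in place of code of your own. Each camera call takes 0.05 s, during which the arm holds its last target. There are 200 camera calls.

## Working session

There is one attempt and no reset: what is moved stays moved. The work goes in short steps, each a Python script; the robot and the scene stay as the last script left them, time stands still between calls to the robot, and variables do not carry over. Pictures are saved under pics/ and viewed, at most 10 in all, crops included, and the job is handed in when it is done.

```bash
mkdir -p pics
python3 - <<'E'
from cell import ctrl
import cv2,numpy as np
np.set_printoptions(precision=4,suppress=True)
for c in ["scene","top"]:
    im=ctrl.camera(c); cv2.imwrite(f"pics/{c}0.png",im[:,:,::-1])
    m=ctrl.camera_model(c); print(c,m)
    for n in ["oven","door","stand_a","coupon","label","pad","blank","mug"]:
        for d in ctrl.masks_of(c,n)[:3]:
            ys,xs=np.nonzero(d["mask"]); print(n,round(d["p"],2),d["box"],xs.mean().round(1),ys.mean().round(1))
print(ctrl.camera_model("wrist"),ctrl.grip_point_offset,ctrl.read_time_s(),ctrl.read_eef_pos(),ctrl.read_ee_rot())
E
```

```text
scene {'vfov': 49.09966281271359, 'cx': 310.91156720230777, 'cy': 193.3956162042896, 'distortion': array([-0.0218,  0.    ,  0.    ,  0.    ,  0.    ]), 'R': array([[-0.7839,  0.6207,  0.0124],
       [ 0.5251,  0.6735, -0.5204],
       [-0.3313, -0.4014, -0.8539]]), 't': array([ 0.4354, -0.2504,  1.7496])}
oven 0.78 [270.6, 211.6, 428.5, 364.2] 344.0 281.2
oven 0.3 [346.5, 212.9, 430.7, 242.5] 389.6 227.4
door 0.66 [350.6, 212.0, 429.4, 245.0] 389.3 227.4
door 0.16 [309.9, 186.1, 346.1, 213.8] 326.3 201.8
stand_a 0.82 [306.9, 185.6, 343.8, 212.6] 326.2 200.5
stand_a 0.7 [264.5, 130.0, 297.3, 148.0] 279.4 138.5
stand_a 0.53 [212.4, 102.7, 245.9, 124.6] 232.7 109.4
coupon 0.49 [315.2, 188.6, 344.0, 200.4] 328.1 192.7
label 0.75 [313.9, 186.6, 344.6, 198.2] 327.6 192.5
pad 0.82 [267.5, 165.6, 303.5, 197.5] 285.6 182.7
blank 0.6 [267.2, 124.4, 294.0, 129.4] 279.6 127.2
mug 0.96 [441.9, 274.1, 474.4, 308.1] 456.2 289.6
top {'vfov': 54.651371282741806, 'cx': 320.0077577003113, 'cy': 197.86853025426174, 'distortion': array([-0.0899,  0.    ,  0.    ,  0.    ,  0.    ]), 'R': array([[-0.008
[... 393 characters left out ...]

coupon 0.5 [305.1, 222.9, 330.1, 239.3] 316.4 231.6
label 0.56 [307.0, 224.0, 325.9, 241.1] 316.2 231.7
pad 0.91 [333.0, 190.8, 379.4, 235.8] 354.0 214.3
blank 0.67 [398.6, 232.0, 414.7, 253.0] 405.0 241.5
blank 0.41 [417.6, 180.2, 435.3, 194.7] 427.2 186.8
mug 0.79 [168.5, 245.9, 193.1, 276.0] 181.0 255.6
{'vfov': 67.2591845673006, 'cx': 315.0727591111711, 'cy': 200.10161857708854, 'distortion': array([-0.011,  0.   ,  0.   ,  0.   ,  0.   ]), 'mount': array([[-0.0002, -0.9566, -0.2916,  0.0736],
       [ 1.    , -0.0001, -0.0006,  0.0001],
       [ 0.0005, -0.2916,  0.9566, -0.143 ],
       [ 0.    ,  0.    ,  0.    ,  1.    ]])} 0.0187 0.9 [0.2286 0.5002 0.2313] [ 0.6683  3.0697 -0.    ]
```

Run:
```python
import cv2
a=cv2.imread("pics/top0.png")[110:300,150:450]; cv2.imwrite("pics/top0c.png",cv2.resize(a,(790,500),interpolation=cv2.INTER_CUBIC))
a=cv2.imread("pics/scene0.png")[90:380,200:490]; cv2.imwrite("pics/scene0c.png",cv2.resize(a,(600,600),interpolation=cv2.INTER_CUBIC))
```

```text
(no output)
```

View pics/top0c.png

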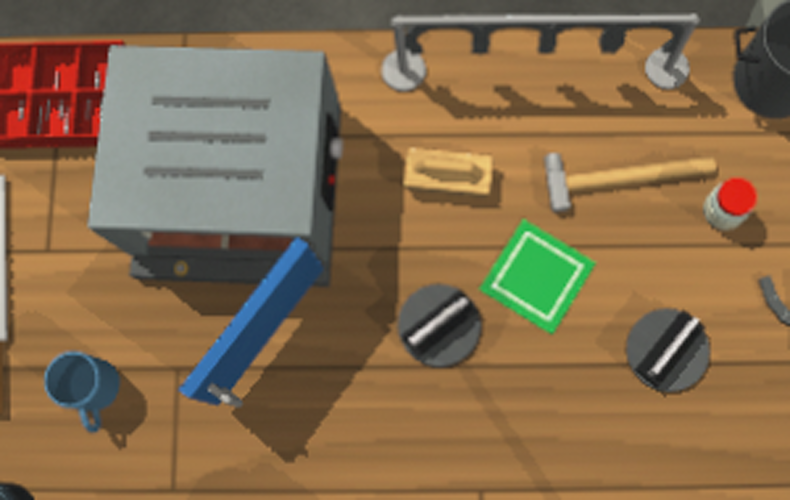

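View pics/scene0c.png

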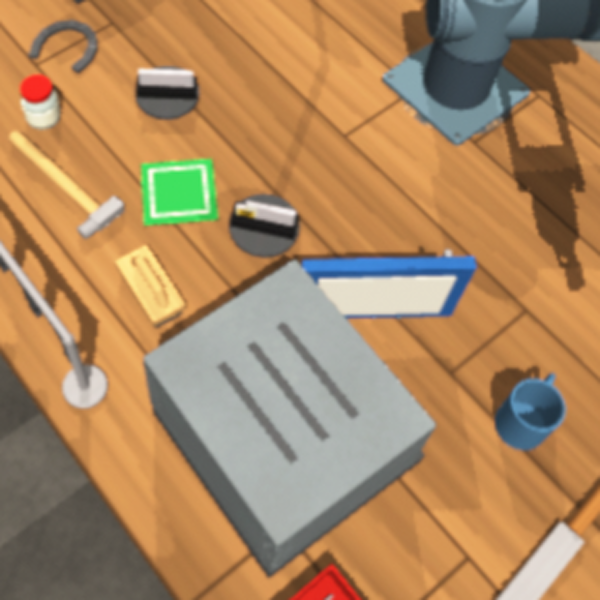

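The coupon (notched, yellow label at scene crop 245,210) is in the stand next to the oven, top crop (440,322). Its frosted end points towards the pad and the label faces the oven. The blank is at top crop (675,345). The door stands open at about 50°, with its free edge at top crop (195,395). Next I'll measure.

```bash
cat > h.py <<'E'
from cell import ctrl
import cv2,numpy as np
from scipy.spatial.transform import Rotation as Ro
np.set_printoptions(precision=4,suppress=True)
def cam(c,pose=None):
    m=ctrl.camera_model(c); f=200/np.tan(np.radians(m["vfov"]/2))
    K=np.array([[f,0,m["cx"]],[0,f,m["cy"]],[0,0,1]])
    if c=="wrist":
        p,r=pose; T=np.eye(4); T[:3,:3]=Ro.from_rotvec(r).as_matrix(); T[:3,3]=p
        W=np.linalg.inv(T@m["mount"]); R,t=W[:3,:3],W[:3,3]
    else: R,t=m["R"],m["t"]
    return K,np.array(m["distortion"]),R,np.array(t)
def ray(C,uv):
    K,d,R,t=C; n=cv2.undistortPoints(np.array([[uv]],float),K,d)[0,0]
    return -R.T@t, R.T@np.array([n[0],n[1],1])
def onz(C,uv,z):
    o,v=ray(C,uv); return o+v*(z-o[2])/v[2]
def proj(C,X):
    K,d,R,t=C; return cv2.projectPoints(np.array(X,float).reshape(-1,3),cv2.Rodrigues(R)[0],t,K,d)[0][:,0]
def tri(obs):
    A=np.zeros((3,3));b=np.zeros(3)
    for C,uv in obs:
        o,v=ray(C,uv); v=v/np.linalg.norm(v); P=np.eye(3)-v[:,None]*v; A+=P;b+=P@o
    X=np.linalg.solve(A,b); return X,[np.linalg.norm(proj(C,X)[0]-uv) for C,uv in obs]
def pose(): return ctrl.read_eef_pos(),ctrl.read_ee_rot()
def down(a):  # tool down, tool x axis at yaw a
    x=np.array([np.cos(a),np.sin(a),0]); z=np.array([0,0,-1.]); return Ro.from_matrix(np.c_[x,np.cross(z,x),z]).as_rotvec()
E
python3 - <<'E'
from h import *
T,S=cam("top"),cam("scene")
tp=lambda x,y:(x/2.6333+150-.3,y/2.6316+110-.3); sp=lambda x,y:(x/2.069+200-.3,y/2.069+90-.3)
print("pad",onz(T,(354.0,213.6),.004),onz(S,(285.6,182.0),.004),tri([(T,tp(537,277)),(S,sp(179,192))]))
print("coupon",tri([(T,(317,232)),(S,(328.1,192))]))
for n,p in dict(e1=(412,343),e2=(466,299)).items(): print(n,onz(T,tp(*p),.066))
for n,p in dict(foot=(440,325)).items(): print(n,onz(T,tp(*p),.005))
for n,p in dict(rBL=(112,45),rBR=(323,53),rFL=(91,228),rFR=(326,252)).items(): print("roof",n,onz(T,tp(*p),.225))
for n,p in dict(hin_in=(298,240),hin_out=(322,258),fr_in=(182,390),fr_out=(208,400)).items(): print("door",n,onz(T,tp(*p),.215))
for n,p in dict(hin=(302,260),fr_out=(473,259),fr_in=(468,275),rA=(295,262),rB=(433,428),rC=(272,555),rD=(147,357)).items(): print("S",n,onz(S,sp(*p),.225 if n[0]=="r" else .215))
q=ctrl.read_qpos()
for p in [(0.3,.25,.4),(.35,.15,.45),(.4,.15,.5)]: print(ctrl.inverse_kinematics(p,down(0.)) , ctrl.inverse_kinematics(p,down(np.pi)))
E
```

```text
pad [ 0.5715 -0.1354  0.004 ] [ 0.57   -0.1317  0.004 ] (array([ 0.567 , -0.1338, -0.0044]), [np.float64(0.21458643292952756), np.float64(0.23280275386887772)])
coupon (array([0.4923, 0.0138, 0.0437]), [np.float64(0.5270114489821218), np.float64(0.5741448887136555)])
e1 [0.4603 0.0531 0.066 ]
e2 [ 0.5233 -0.025   0.066 ]
foot [0.4942 0.0136 0.005 ]
roof rBL [0.8569 0.4627 0.225 ]
roof rBR [0.8394 0.1683 0.225 ]
roof rFL [0.5964 0.4723 0.225 ]
roof rFR [0.561  0.1587 0.225 ]
door hin_in [0.5797 0.1972 0.215 ]
door hin_out [0.5552 0.1651 0.215 ]
door fr_in [0.3838 0.3426 0.215 ]
door fr_out [0.371  0.3083 0.215 ]
S hin [0.5749 0.1867 0.215 ]
S fr_out [0.3791 0.3377 0.215 ]
S fr_in [0.4038 0.3514 0.215 ]
S rA [0.5891 0.1866 0.225 ]
S rB [0.6065 0.4809 0.225 ]
S rC [0.8692 0.4725 0.225 ]
S rD [0.8387 0.1744 0.225 ]
[ 0.4071 -0.1044  1.5324 -0.      1.7136  1.9779] [ 0.4071 -0.1044  1.5324 -0.      1.7136 -1.1637]
[ 0.1096 -0.1176  1.4273 -0.      1.8319  1.6804] [ 0.1096 -0.1176  1.4273 -0.      1.8319 -1.4612]
[ 0.0964 -0.0116  1.2118 -0.      1.9414  1.6672] [ 0.0964 -0.0116  1.2118 -0.      1.9414 -1.4744]
```

Run:
```python
from h import *
import pickle
out=[]
for i,p in enumerate([(.43,.22,.45),(.46,.02,.36)]):
    ctrl.reach(np.array(p),down(0.)); ps=pose(); im=ctrl.camera("wrist"); out.append(ps)
    cv2.imwrite(f"pics/w{i}.png",im[:,:,::-1])
    for n in ["door","coupon","label","pad"]:
        for d in ctrl.masks_of("wrist",n)[:2]:
            r=cv2.minAreaRect(np.argwhere(d["mask"])[:,::-1].astype(np.float32)); print(i,n,round(d["p"],2),r, cv2.boxPoints(r).tolist())
pickle.dump(out,open("w.pkl","wb")); print(ctrl.read_time_s())
a=cv2.imread("pics/w0.png");cv2.imwrite("pics/w0b.png",cv2.resize(a,(800,500)))
a=cv2.imread("pics/w1.png");cv2.imwrite("pics/w1b.png",cv2.resize(a,(800,500)))
```

```text
0 door 0.88 ((292.97381591796875, 130.43850708007812), (40.26172637939453, 208.08584594726562), 34.20048522949219) [[217.842529296875, 205.17453002929688], [334.80560302734375, 33.07175064086914], [368.1051025390625, 55.702484130859375], [251.14202880859375, 227.80526733398438]]
0 coupon 0.92 ((431.67999267578125, 116.24000549316406), (10.0, 64.0), 53.13010025024414) [[403.0799865722656, 131.44000244140625], [454.2799987792969, 93.04000854492188], [460.2799987792969, 101.04000854492188], [409.0799865722656, 139.44000244140625]]
0 label 0.6 ((431.3399963378906, 116.1199951171875), (10.599998474121094, 63.99999237060547), 53.13010025024414) [[402.55999755859375, 131.07998657226562], [453.760009765625, 92.68000030517578], [460.1199951171875, 101.16000366210938], [408.91998291015625, 139.55999755859375]]
0 pad 0.65 ((508.48974609375, 71.77739715576172), (72.35779571533203, 83.05416870117188), 38.990989685058594) [[454.2411193847656, 81.29041290283203], [506.4986572265625, 16.73698616027832], [562.7384033203125, 62.264381408691406], [510.4808349609375, 126.81781005859375]]
1 door 0.74 ((1
[... 383 characters left out ...]
0798339844, 157.88522338867188], [342.9501647949219, 114.2108383178711], [348.4303283691406, 121.01950073242188], [294.1682434082031, 164.69387817382812]]
1 label 0.58 ((318.4999694824219, 139.0), (8.507462501525879, 69.19987487792969), 52.12501525878906) [[288.576904296875, 156.88461303710938], [343.199951171875, 114.4000015258789], [348.42303466796875, 121.11538696289062], [293.79998779296875, 163.60000610351562]]
1 pad 0.76 ((412.5267028808594, 86.06372833251953), (84.47486877441406, 92.17594909667969), 36.326820373535156) [[351.1960144042969, 98.17350006103516], [405.8001403808594, 23.911853790283203], [473.8573913574219, 73.9539566040039], [419.2532653808594, 148.21560668945312]]
4.0417
```

View pics/w0b.png

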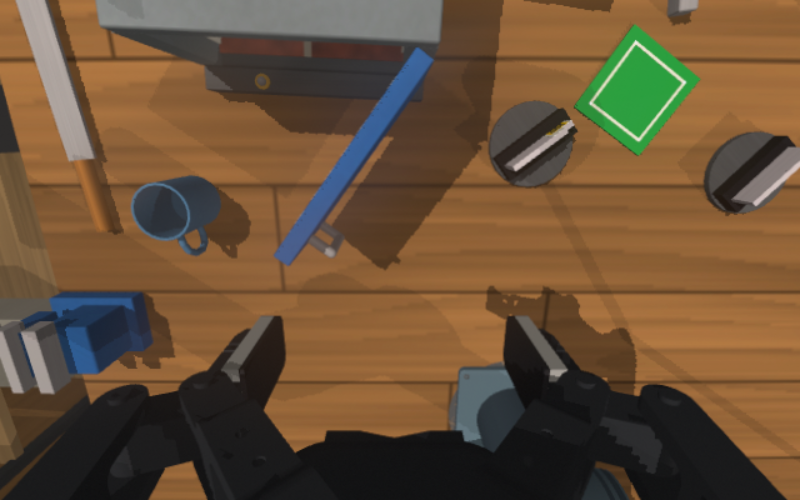

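View pics/w1b.png

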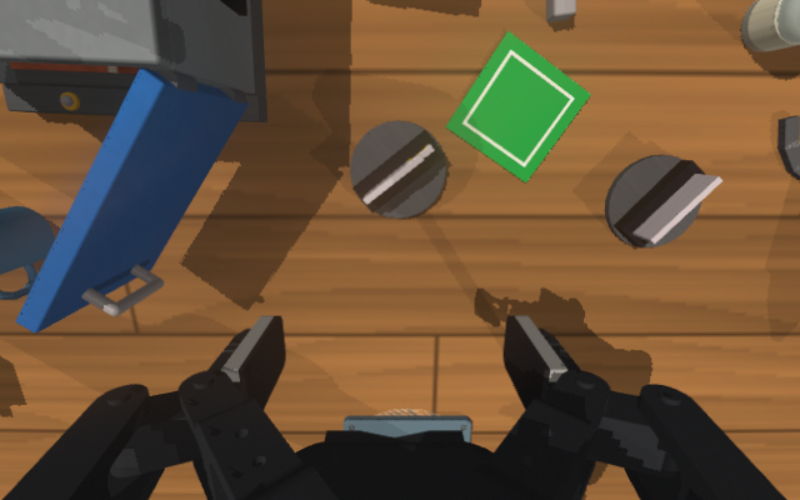

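The wrist views (800×500 scale) show the following:
- **Door:** in w0 its top edge runs from (426,53) at the hinge to (282,261) at the free end.
- **Coupon:** in w1 its top edge runs from (366,202) to (433,148), with the shortened notched end at upper right. In w0 the yellow shows there too, at (560,128).

Run:
```python
from h import *
import pickle
P=pickle.load(open("w.pkl","rb")); W=[cam("wrist",p) for p in P]; T=cam("top"); S=cam("scene")
v=lambda x,y:(x/1.25-.1,y/1.25-.1); tp=lambda x,y:(x/2.6333+150-.3,y/2.6316+110-.3);sp=lambda x,y:(x/2.069+200-.3,y/2.069+90-.3)
print("free in",tri([(W[0],v(275,256)),(W[1],v(17,321))]), "out",tri([(W[0],v(290,265)),(W[1],v(38,333))]))
c=[onz(W[0],v(*p),.215) for p in [(418,48),(434,58),(275,257),(291,265)]]
for x in c: print("door",x)
d=(c[0]+c[1]-c[2]-c[3])/2; print("dir",np.degrees(np.arctan2(d[1],d[0])),np.linalg.norm(d))
print("coupon mid", tri([(W[0],(431.7,116.2)),(W[1],(318.5,139.4))]))
print("plain end",tri([(W[0],v(510,168)),(W[1],v(366,202))]))
for k,m in [(1,[(366,202),(433,148)])]:
  a,b=[onz(W[k],v(*p),.066) for p in m]; print("ends",a,b,np.degrees(np.arctan2(*(b-a)[1::-1])),np.linalg.norm(b-a))
pc=[(507,32),(590,97),(526,183),(447,128)]; q=np.array([onz(W[1],v(*p),.004) for p in pc]); print("pad",q,q.mean(0))
qt=np.mean([(632,25),(700,79),(638,155),(575,108)],0);print("pad0",onz(W[0],v(*qt),.004), tri([(W[0],v(*qt)),(W[1],v(*np.mean(pc,0)))]))
print("oven roof front edge",[onz(W[0],v(*p),.225) for p in [(98,27),(441,41)]])
```

```text
free in (array([0.3834, 0.3457, 0.2148]), [np.float64(0.2514680501907566), np.float64(0.3081894204198976)]) out (array([0.3726, 0.3305, 0.2147]), [np.float64(0.2878298854500182), np.float64(0.35205982267537606)])
door [0.5809 0.1984 0.215 ]
door [0.5727 0.1837 0.215 ]
door [0.382  0.3457 0.215 ]
door [0.3731 0.3295 0.215 ]
dir -36.32559008737025 0.24736384634594227
coupon mid (array([0.4918, 0.0153, 0.0465]), [np.float64(0.22940258362998728), np.float64(0.26778922808580197)])
plain end (array([0.4598, 0.0547, 0.0486]), [np.float64(0.7614844233049665), np.float64(0.8880686214982443)])
ends [0.4614 0.0531 0.066 ] [ 0.5225 -0.0236  0.066 ] -51.44292958157806 0.09810321501207658
pad [[ 0.654  -0.1138  0.004 ]
 [ 0.5823 -0.2231  0.004 ]
 [ 0.4762 -0.1539  0.004 ]
 [ 0.5452 -0.0468  0.004 ]] [ 0.5644 -0.1344  0.004 ]
pad0 [ 0.5673 -0.1336  0.004 ] (array([ 0.5673, -0.1348,  0.002 ]), [np.float64(0.17183668073050723), np.float64(0.19767239732521175)])
oven roof front edge [array([0.5962, 0.4786, 0.225 ]), array([0.5845, 0.1789, 0.225 ])]
```

Run:
```python
from h import *
H=np.array([.583,.198]); F0=np.radians(86.8); th0=.99
def tgt(th,gap=0,z=.193):
    f=F0+th; y=np.array([np.cos(f),np.sin(f)]); x=np.array([y[1],-y[0]])
    return np.r_[H+.15*y-(.031+gap)*x,z], down(f-np.pi/2)
ctrl.command_gripper(0.)
p,r=tgt(th0,.04,.30); ctrl.reach(p,r)
p,r=tgt(th0,.04); ctrl.move_straight(p,r,velocity=.2)
for th in np.linspace(th0,.12,8):
    p,r=tgt(th); ctrl.move_straight(p,r,velocity=.12); print(round(th,2),ctrl.read_wrist_force())
p,r=tgt(-.07); hit=ctrl.move_straight(p,r,velocity=.03,threshold=18)
e=ctrl.read_eef_pos(); print(hit,e,p,ctrl.read_wrist_force(),ctrl.read_time_s())
im=ctrl.camera("top"); cv2.imwrite("pics/t1.png",im[:,:,::-1])
cv2.imwrite("pics/t1c.png",cv2.resize(im[120:290,150:400,::-1],(750,510),interpolation=cv2.INTER_CUBIC))
```

```text
0.99 [ 0.6065 -0.0988  0.1365]
0.87 [-0.1582 -0.792  -0.6491]
0.74 [ 0.3775  0.0817 -0.3039]
0.62 [-0.416   0.1634 -0.2551]
0.49 [-0.33   -0.9428  0.8565]
0.37 [-0.1216 -0.7779  0.1775]
0.24 [ 0.0555  0.322  -0.6831]
0.12 [-0.6964 -0.2878 -0.8207]
True [0.5583 0.349  0.1924] [0.5711 0.3507 0.193 ] [ 0.2973 -0.0321  0.0643] 9.6917
```

View pics/t1c.png

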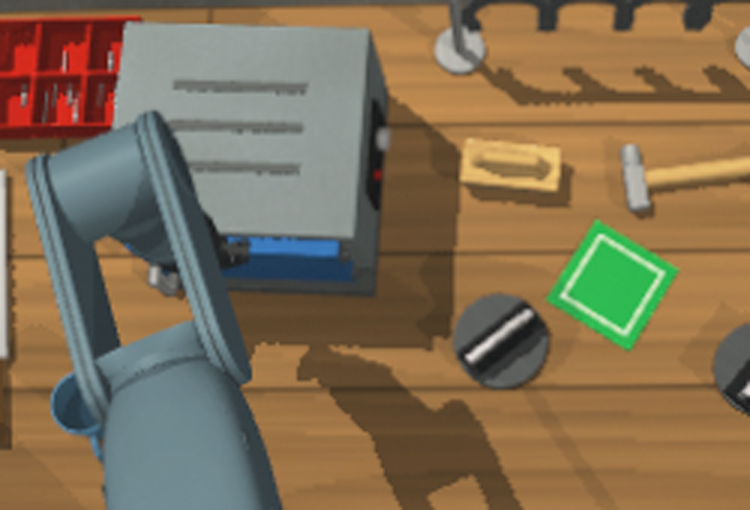

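The door looks nearly shut: its blue outer face runs parallel to the oven front. I'll press once more to be sure, then back off and look.

Run:
```python
from h import *
p=ctrl.read_eef_pos(); a=np.radians(-3.2); d=np.array([np.cos(a),np.sin(a),0])
hit=ctrl.move_straight(p+.012*d,velocity=.03,threshold=30)
print(hit,(ctrl.read_eef_pos()-p)@d*1e3,ctrl.read_wrist_force())
p=ctrl.read_eef_pos(); ctrl.move_straight(p-.04*d); ctrl.move_straight(p-.04*d+[0,0,.12],velocity=.25)
ctrl.reach(np.array([.43,.22,.45]),down(0.)); ps=pose(); im=ctrl.camera("wrist")
cv2.imwrite("pics/w2.png",im[:,:,::-1]); cv2.imwrite("pics/w2c.png",cv2.resize(im[:200,60:460,::-1],(800,400),interpolation=cv2.INTER_CUBIC))
print(ctrl.read_time_s())
```

```text
True -0.24248868010057517 [-0.3403  0.2199  0.1046]
12.0083
```

View pics/w2c.png

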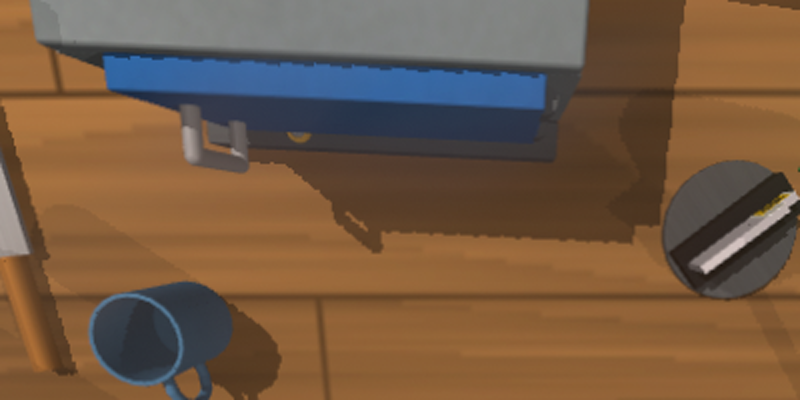

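The door lies along the oven front in crop w2c, its outer top edge running from (105,88) to (545,108). I'll compare its angle with the roof edge in the same picture.

Run:
```python
from h import *
im=cv2.imread("pics/w2.png"); C=cam("wrist",pose())
g=im.astype(int)
def line(cols,f,z):
    pts=[]
    for u in cols:
        v=f(u)
        if v is not None: pts.append((u,v))
    X=np.array([onz(C,p,z)[:2] for p in pts]); 
    for _ in range(3):
        k=np.polyfit(X[:,1],X[:,0],1); r=X[:,0]-np.polyval(k,X[:,1]); X=X[abs(r)<max(2*r.std(),1e-4)]
    return np.degrees(np.arctan(k[0])),np.polyval(k,.198),r.std()*1e3,len(X)
hsv=cv2.cvtColor(im,cv2.COLOR_BGR2HSV)
bl=(hsv[...,0]>100)&(hsv[...,0]<125)&(hsv[...,1]>130)
top=bl&(hsv[...,2]>120)
def outer(u):
    i=np.nonzero(top[20:70,u])[0]; return i[-1]+20.5 if len(i)>5 else None
def roof(u): # last light grey before dark/blue
    i=np.nonzero((hsv[:60,u,1]<60)&(hsv[:60,u,2]>100))[0]; return i[-1]+.5 if len(i) else None
def inner(u):
    i=np.nonzero(top[20:70,u])[0]; return i[0]+19.5 if len(i)>5 else None
print("outer",line(range(118,328),outer,.215));print("inner vis",line(range(118,328),inner,.215));print("roof",line(range(85,345),roof,.225))
```

```text
outer (np.float64(2.617030094504779), np.float64(0.5637743347980896), np.float64(0.29732639771052344), 209)
inner vis (np.float64(2.555161650748507), np.float64(0.5808148583846411), np.float64(0.6146493349022616), 206)
roof (np.float64(2.556564413970798), np.float64(0.584212807051756), np.float64(0.2856549680126599), 251)
```

Door and roof edges are parallel to within 0.1°, and 0.03 rad would be 1.7°, so the door is shut and latched. Now a close look at the coupon from two heights, and an IK search for the presenting pose.

```bash
cat >> h.py <<'E'
PAD=np.array([.567,-.1342,.204])
def final(psi,b,case,gx,gz,label=PAD):
    """TCP pose; gx,gz coupon coords of grasp point; returns p,rotvec"""
    tz=np.array([np.cos(psi)*np.cos(b),np.sin(psi)*np.cos(b),-np.sin(b)]); cz=-tz
    cx=np.array([np.sin(psi),-np.cos(psi),0]); cy=np.cross(cz,cx)
    s=1 if case=="A" else -1
    R=np.c_[s*cx,-s*cy,tz]
    o=label-(.032*cx+.004*cy+.019*cz); g=o+gx*cx+gz*cz
    return g+ctrl.grip_point_offset*tz, Ro.from_matrix(R).as_rotvec()
E
python3 - <<'E'
from h import *
import pickle
a=np.radians(-51.4); c=np.array([.492,.0148]); out=[]
for p in [(*(c),.30),(*(c+.0*c),.22)]:
    ctrl.reach(np.array(p),down(a) if 1 else 0); ps=pose(); im=ctrl.camera("wrist")
    d=ctrl.masks_of("wrist","coupon"); m=d[0]["mask"] if d else None
    out.append((ps,im,m)); print(d and (d[0]["p"],d[0]["box"]), ctrl.read_qpos())
pickle.dump(out,open("n.pkl","wb"))
cv2.imwrite("pics/n.png",np.hstack([cv2.resize(o[1][60:260,200:440,::-1],(400,333)) for o in out]))
print(ctrl.read_time_s())
for case in "AB":
  for ps in (-60,-40,-20,0,20):
    for b in (0,15,25,35):
      p,r=final(np.radians(ps),np.radians(b),case,-.025,.0387); q=ctrl.inverse_kinematics(p,r)
      if q is not None and b in(15,25): print(case,ps,b,q)
E
```

```text
(0.71, [310.0, 126.7, 319.1, 210.2]) [-0.1947  0.1135  1.5453  0.0004  1.4808  2.2705]
(0.94, [312.5, 135.0, 319.2, 233.5]) [-0.196   0.161   1.6818  0.      1.2943  2.2708]
13.65
A -40 15 [ 0.0578  0.4397  2.2799  4.033   1.0193 -0.3362]
A -40 25 [ 0.0187  0.3021  2.2184  4.2327  0.7358 -0.606 ]
A -20 15 [-0.2902  0.3718  2.519   3.2068  1.0587 -0.0167]
A -20 25 [-0.2948  0.1803  2.4255  3.2288  0.5999 -0.0491]
A 0 25 [-0.756   0.1376  2.4906  2.1038  0.8065  0.4856]
A 20 15 [-1.1037  0.3911  2.4365  1.6003  1.2856  0.3253]
A 20 25 [-1.0321  0.2162  2.3674  1.4824  1.1052  0.6211]
B -40 15 [0.0578 0.4397 2.2799 4.033  1.0193 2.8054]
B -40 25 [0.0187 0.3021 2.2184 4.2327 0.7358 2.5356]
B -20 25 [-0.2948  0.1803  2.4255  3.2288  0.5999  3.0925]
B 0 25 [-0.756   0.1376  2.4906  2.1038  0.8065 -2.656 ]
B 20 15 [-1.1037  0.3911  2.4365  1.6003  1.2856 -2.8163]
B 20 25 [-1.0321  0.2162  2.3674  1.4824  1.1052 -2.5204]
```

View pics/n.png

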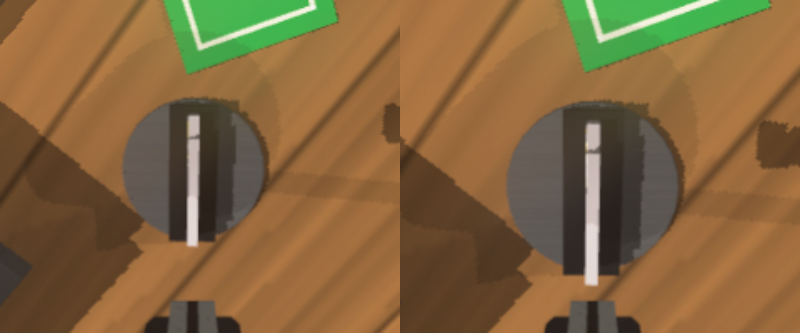

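In both near views the coupon top edge is vertical in the picture, with the notch step at the top (pad side). So it's frosted end up and plain end down, at (592,285) in the right half. Next I'll triangulate and widen the IK search.

Run:
```python
from h import *
import pickle
n=pickle.load(open("n.pkl","rb")); C=[cam("wrist",o[0]) for o in n]
E=[]
for o in n:
    m=o[2]; ys,xs=np.nonzero(m); k=np.polyfit(ys,xs,1); e=[(np.polyval(k,y),y) for y in (ys.max()+.5,ys.min()-.5)]; E.append(e); print(e)
print("plain",tri([(C[i],E[i][0]) for i in (0,1)])); print("frost",tri([(C[i],E[i][1]) for i in (0,1)]))
for i in (0,1):
    A,B=onz(C[i],E[i][0],.066),onz(C[i],E[i][1],.052); d=B-A; print(A,B,np.degrees(np.arctan2(d[1],d[0])),np.linalg.norm(d[:2]),(A+B)[:2]/2)
L=np.array([[-3.14,3.14],[-.91,2.08],[.19,2.58],[-1.22,4.36],[.22,2.71],[-3.12,3.12]])
res=[]
for case,q0 in (("A",[-.196,.4,1.75,0,1.0,2.27]),("B",[-.196,.4,1.75,0,1.0,-.87])):
  for ps in range(-180,180,10):
    for b in (10,20,30,37):
      p,r=final(np.radians(ps),np.radians(b),case,-.025,.0387); q=ctrl.inverse_kinematics(p,r)
      if q is not None:
        res.append((np.abs(q-q0).max(),min((q-L[:,0]).min(),(L[:,1]-q).min()),case,ps,b,q,p))
res.sort(key=lambda t:t[0])
for t in [t for t in res if t[1]>.1][:14]: print(*t)
```

```text
[(np.float64(315.41309099873814), np.float64(207.5)), (np.float64(316.11551813643734), np.float64(127.5))]
[(np.float64(315.01467664775663), np.float64(230.5)), (np.float64(315.71008429198713), np.float64(132.5))]
plain (array([0.4605, 0.0556, 0.0629]), [np.float64(0.008764235432024942), np.float64(0.010826495324116059)])
frost (array([ 0.5259, -0.0271,  0.0879]), [np.float64(0.06097521854524639), np.float64(0.0782543327732416)])
[0.4612 0.0548 0.066 ] [ 0.5244 -0.0256  0.052 ] -51.791392329895814 0.10222627592853308 [0.4928 0.0146]
[0.4614 0.0546 0.066 ] [ 0.5242 -0.025   0.052 ] -51.721675637279446 0.10137190829775117 [0.4928 0.0148]
1.2529675519547667 0.3295176452302364 A 20 37 [-0.9111  0.0892  2.2505  1.2381  0.9349  1.017 ] [ 0.5445 -0.0817  0.2014]
1.2545602055445602 0.3295176452302364 B 20 37 [-0.9111  0.0892  2.2505  1.2381  0.9349 -2.1246] [ 0.5445 -0.0817  0.2014]
1.3122169431482074 0.41189663817049293 A 30 37 [-0.9694  0.1554  2.1681  1.1085  1.0965  0.9578] [ 0.5357 -0.0864  0.2014]
1.313809596738 0.41189663817049293 B 30 37 [-0.9694  0.1554  2.1681  1.1085  1.0965 -2.18
[... 545 characters left out ...]
70273725 A 50 37 [-0.9918  0.3042  1.9547  0.896   1.3657  0.856 ] [ 0.5213 -0.1     0.2014]
1.4156282657075367 0.6253128970273716 B 50 37 [-0.9918  0.3042  1.9547  0.896   1.3657 -2.2856] [ 0.5213 -0.1     0.2014]
1.4612453652322426 0.746317221439547 A 60 37 [-0.9732  0.3798  1.8337  0.8063  1.4879  0.8088] [ 0.516  -0.1085  0.2014]
1.4628380188220356 0.746317221439547 B 60 37 [-0.9732  0.3798  1.8337  0.8063  1.4879 -2.3328] [ 0.516  -0.1085  0.2014]
1.4896952057162256 0.2577431495026321 A 20 30 [-0.9855  0.152   2.3223  1.3943  1.026   0.7803] [ 0.5448 -0.0816  0.201 ]
1.4912878593060186 0.2577431495026321 B 20 30 [-0.9855  0.152   2.3223  1.3943  1.026  -2.3613] [ 0.5448 -0.0816  0.201 ]
```

Run:
```python
from h import *
a=np.radians(-51.6); u=np.array([np.cos(a),np.sin(a)]); c=np.array([.4924,.0150]); g=c-.025*u
ctrl.command_gripper(.5)
ctrl.move_straight(np.r_[g,.12],down(a))
print("hit",ctrl.move_straight(np.r_[g,.040],velocity=.08,threshold=8),ctrl.read_eef_pos())
ctrl.command_gripper(0.,70)
print(ctrl.read_opening(),ctrl.read_grasp_force(),ctrl.read_wrist_force())
p=ctrl.read_eef_pos()
print("hit",ctrl.move_straight(p+[0,0,.05],velocity=.06,threshold=15)); ctrl.move_straight(p+[0,0,.24],velocity=.2)
ctrl.hold(.3); print(ctrl.read_opening(),ctrl.read_grasp_force(),ctrl.read_wrist_force(),pose(),ctrl.read_time_s())
for b in (20,25,30):
  for ps in (50,60,70):
    P,r=final(np.radians(ps),np.radians(b),"A",-.025,.0387); print(b,ps,ctrl.inverse_kinematics(P,r),P)
im=ctrl.camera("wrist"); cv2.imwrite("pics/g.png",im[:,:,::-1]);
```

```text
hit False [0.4773 0.0345 0.0404]
0.07647321164997159 69.0852789580822 [-0.7027  0.2505  6.23  ]
hit False
0.08153856556944537 68.33278208971024 [-0.0871 -0.2078 -1.8939] (array([0.4771, 0.0346, 0.2799]), array([ 2.8281, -1.3671, -0.002 ])) 18.9167
20 50 [-1.0936  0.4766  2.0119  1.0518  1.5191  0.5962] [ 0.5219 -0.0993  0.2006]
20 60 [-1.058   0.5447  1.8649  0.9448  1.6363  0.6143] [ 0.5165 -0.1077  0.2006]
20 70 [-1.0127  0.6142  1.7153  0.8529  1.7567  0.6208] [ 0.5126 -0.1169  0.2006]
25 50 [-1.0701  0.4198  1.9989  1.0131  1.4716  0.6679] [ 0.5217 -0.0996  0.2008]
25 60 [-1.0387  0.4921  1.8581  0.909   1.5913  0.6676] [ 0.5163 -0.1079  0.2008]
25 70 [-0.9968  0.5646  1.7141  0.8183  1.7119  0.6585] [ 0.5125 -0.1171  0.2008]
30 50 [-1.0412  0.3678  1.9826  0.9688  1.426   0.7434] [ 0.5215 -0.0998  0.201 ]
30 60 [-1.0147  0.4427  1.8493  0.8693  1.5473  0.7241] [ 0.5162 -0.1082  0.201 ]
30 70 [-0.977   0.517   1.712   0.7812  1.6676  0.6987] [ 0.5125 -0.1174  0.201 ]
```

View pics/g.png

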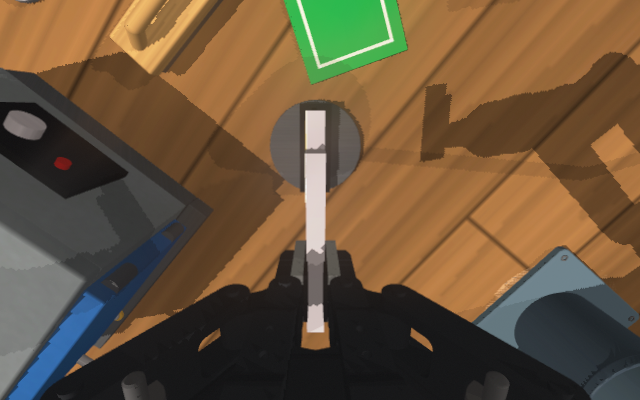

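The plate is held by its plain end: pads at rows 240–300, notch step at row 152, and nothing over the frosted part. Now to present it.

Run:
```python
from h import *
P,r=final(np.radians(60),np.radians(25),"A",-.025,.0387)
ctrl.reach(P+[0,0,.09],r); ctrl.move_straight(P,r,velocity=.1); ctrl.hold(.5)
print(ctrl.read_eef_pos()-P,ctrl.read_opening(),ctrl.read_grasp_force(),ctrl.read_time_s())
ims=[]
for c,(x,y) in (("top",(300,150)),("scene",(220,100))):
    im=ctrl.camera(c); cv2.imwrite(f"pics/{c}F.png",im[:,:,::-1]); C=cam(c)
    print(c,proj(C,PAD),[(round(d["p"],2),d["box"],np.argwhere(d["mask"]).mean(0)[::-1]) for n in ("label","coupon") for d in ctrl.masks_of(c,n)[:1]])
    ims.append(cv2.resize(im[y:y+120,x:x+120,::-1],(400,400),interpolation=cv2.INTER_CUBIC))
cv2.imwrite("pics/F.png",np.hstack(ims))
```

```text
[-0.     -0.      0.0001] 0.08140708784362524 68.53244483470917 21.8417
top [[358.3139 204.2123]] [(0.53, [339.8, 195.9, 365.1, 230.4], array([354.1362, 211.0538])), (0.51, [340.9, 197.7, 364.2, 227.2], array([353.7466, 212.6453]))]
scene [[283.6233 148.071 ]] [(0.91, [278.7, 141.0, 309.2, 155.3], array([292.5066, 147.9182])), (0.23, [349.1, 220.7, 405.2, 288.6], array([379.346 , 254.2612]))]
```

View pics/F.png

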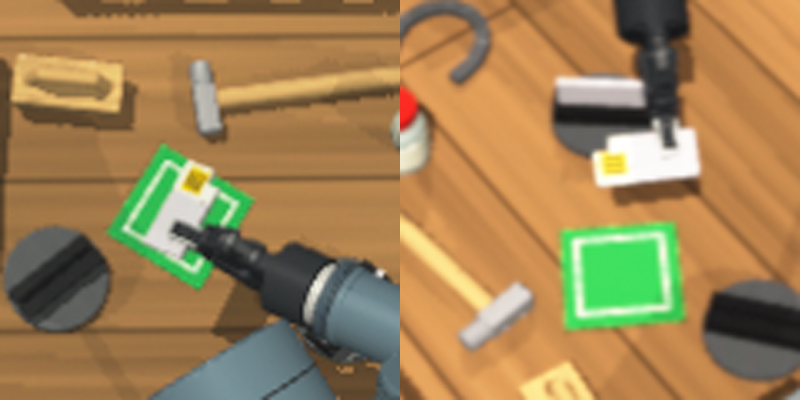

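The yellow label shows face up, at top (359.1,204.0) and scene (284.2,148.6). The expected positions are (358.3,204.2) and (283.6,148.1). The fingers are on the plain end only. One quick check of level, then hand in.

Run:
```python
from h import *
T,S=cam("top"),cam("scene")
print(tri([(T,(359.1,204)),(S,(284.2,148.6))]),PAD)
R=Ro.from_rotvec(ctrl.read_ee_rot()).as_matrix(); cx,cy,cz=R[:,0],-R[:,1],-R[:,2]; o=PAD-(.032*cx+.004*cy+.019*cz)
for n,k in dict(frLow=(.05,.004,0),plLow=(-.05,.004,0),plUp=(-.05,.004,.046)).items():
    X=o+k[0]*cx+k[1]*cy+k[2]*cz; t,s=proj(T,X)[0],proj(S,X)[0]; print(n,(t-[300,150])/.3,(s-[220,100])/.3+[400,0])
```

```text
(array([ 0.5668, -0.1354,  0.2008]), [np.float64(0.6932723008777083), np.float64(0.7347003351609442)]) [ 0.567  -0.1342  0.204 ]
frLow [187.3797 159.9247] [596.226  181.0337]
plLow [141.7842 241.5413] [696.6461 169.8969]
plUp [178.5074 258.2194] [690.8078 124.7725]
```

Run:
```python
from cell import ctrl
ctrl.hold(.5); print(abs(ctrl.read_qvel()).max(),ctrl.read_time_s()); print(ctrl.job_done())
```

```text
0.0014716826343079124 22.6417
the job is handed in; nothing more can be done
None
```

The job is handed in at 22.6 s: the oven door is shut (edge parallel to the oven front to about 0.1°), and the arm is holding the coupon still by its plain end, label up and tipped about 25° from flat, about 20 cm above the middle of the pad.

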